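Prop the chip guard open and clamp the rail in the dowel borer

TASK

Get this rail clamped in the dowel boring machine. Its clear chip guard is sprung shut over the clamp: swing it up by its wire handle until the prop leg drops in beneath it, then let it down so that it stands open on the leg by itself, without letting it slam. Then turn the T-shaped clamp knob clockwise, by feel, until the rubber foot holds the rail firmly, but not so hard that it bruises the wood. Leave the guard propped and the rail where it lies against the fence, and do not disturb the tools on the bench.

Things in the scene. Friction and masses are not known exactly. Their poses are not given: they have to be found in the camera images.
- guard (a joint): Opening angle of the guard in rad: 0 shut (level), 1.57 upright. A spring and its weight shut it (1 to 2 N at the handle, all the way). A steel prop leg at the +x end of its hinge is pushed aside as the guard rises and drops in under a lug on the guard by itself at about 1.72; let down again, the guard rests on the leg at 1.70 and stays. Let go lower than that, it slams shut. End stop at 1.95.
- guard_handle (a point): Middle of the guard's wire handle: a dark round bar, 10 mm thick, 90 mm long along the hinge's direction, 34 mm beyond the free edge of the guard and in its plane (a finger fits into the 25 mm gap). It moves with the guard, 182 mm from the hinge; shut, it is 145 mm above the bench with free space below. The bar is round, so it can turn between fingers that keep pointing down.
- guard_hinge (a point): Middle of the guard's hinge, fixed on the machine, 145 mm above the bench. Its x axis runs along the hinge (level), y points away from the shut guard towards the motor, z up. The guard (a clear plate with aluminium edges, 220 mm along the hinge, 152 mm wide) lies on the -y side when shut, and swings up and over to +y.
- knob_grip (a point): Centre of the black T-knob's grip, on its upright axis: a bar 56 mm long (this point's x axis), 14 mm thick (y), 26 mm high, from 108 to 134 mm above the bench; the bridge below it has its top at 95 mm. 105 mm from the hinge (on its -y side), covered by the shut guard. Turns clockwise from above, with a steady drag (0.08 to 0.2 N m read at the tool), and stays where it is left.
- rod: The clamp's steel rod under the knob, on the same axis, ending in a rubber foot 28 mm wide. It goes down 4 mm per rad of the knob. The foot is screwed in by hand, so it bears only after 0.1 to 1.3 rad of turning: not known, to be felt. From there the effort climbs by about 1 N m per rad: 0.1 to 0.2 N m above the free drag is firm (20 to 50 N on the rail), 0.28 above it (70 N) bruises the wood.
- blank: The rail to be clamped: a loose oak piece 120 x 50 x 20 mm lying flat on the machine's table (45 mm above the bench) under the clamp's bridge, its long edge at the fence. Origin: centre of its underside; x along its length.
- mallet: Wooden mallet lying on the bench: head 75 x 125 x 65 mm, handle 220 mm long towards its -x. Origin under the head's centre. Not to be disturbed.
- chisel: Chisel lying on the bench, 235 mm long, 26 mm high, blade towards its +x. Origin under the joint of handle and blade. Not to be disturbed.
- dowel_pot: Dark round pot with dowels standing on the bench, 72 mm wide, 76 mm high. Origin: centre of its underside. Not to be disturbed.
Mind the look-alikes: they are no part of the job. What is shaped like the blank but pink or red is not meant.

How it is judged:
By the outcome, as a careful person would: the job done as asked, in the order asked, and still so for the second after the job is handed in, with the robot touching nothing.
It also fails if it takes over 72 s, if anything falls off the work surface, if the arm or the gripper's body presses on something with over 40 N, if the wrist force passes 120 N, or if a joint passes its speed limit or range.

ROBOT

A 7-joint arm with a two-finger parallel gripper is mounted at the origin on the work surface. World frame = base frame: x ahead of the robot, y to its left, z up, the work surface at z = 0. Lengths are in mm, angles in rad, forces in N, time in s.
With the tool pointing down it reaches from about 350 to 900 mm from the base axis. Payload 7.2 kg.
Tool frame: the origin (TCP) lies midway between the tips of the shut fingers; the grasp point (between the pads) lies 19 mm behind it; z points along the fingers, y is the direction in which the jaws open and shut (so a half turn about z gives the same grasp; the last joint's range is limited). The gripper opens to 88 mm and grips with 3 to 60 N. Pads are 20 mm wide; open, the fingers measure 115 mm over their backs; the gripper's body (75 mm by 178 mm) begins 61 mm behind the grasp point.
Start: joints at [-1.416, 0.411, -0.013, 1.596, 0.006, 1.134, -0.082], TCP at [138.11, 609.554, 186.953] pointing down, gripper open.
Joint ranges: [-2.95, 2.95], [-0.29, 1.99], [-1.47, 1.44], [0.14, 2.54], [-1.03, 4.17], [0.13, 1.85], [-2.86, 2.86]. Speed limits (rad/s): [2.39, 2.39, 3.01, 3.01, 3.14, 3.14, 3.14].

INTERFACE

Orientations are given as a unit quaternion [w, x, y, z].
In Python, from station import sense, optics, arm, models gives the robot as it stands. The module is installed in compiled form; this text tells all that it offers.
- The arm moves only by the tool apply_moves, never from a script. Its argument "commands" is one flat list of numbers, 7 for each row, row after row: the shift along the tool's x, y, z in units of 40 mm (1.0 is 40 mm), then the turn, a rotation vector about the tool's x, y, z in units of 6 degrees (1.0 is 6 degrees), then the opening in per cent of the stroke, from 0 (shut) to 100 (fully open). In form: [tx, ty, tz, ax, ay, az, jaw, tx, ty, tz, ax, ay, az, jaw, ...]. A call has exactly 8 rows; each row is the pose to reach, as a shift and turn from the pose commanded when the call began, along the tool's axes at that moment; what a row does not reach only later rows make up. A row lasts 1/10 s, in which the tool goes at most 50 mm and 8.59 degrees, less where a joint would pass 70% of its speed; a pose out of reach is approached as far as the arm can. A call with a gripper value outside its range is refused whole. The fingers move at their own pace and stop on an object; "newtons" is the grip in N (left out, the last holds). Time passes only in rows, so rows that repeat a pose let the fingers close, or fill a call up. It gives the time, the measured TCP pose, the force and the opening at its end, in the units of the state.
- sense(): the state, without advancing time (a new reading comes with each control period).
- optics.get_image(name): name is "scene" or "side" or "wrist"; returns (picture, depth): 384x512x3 uint8, red, green, blue; 384x512 float32, mm along the optical axis (not along the pixel's ray), 0 where there is no reading.
- optics.get_calibration(name): a dict with "intrinsics" (3x3 intrinsics, pixels), "dist_coeffs" ([k1, k2, p1, p2, k3] as OpenCV has them; the pictures are not rectified), "rvec" (rotation vector, rad) and "tvec" (3), from world to camera coordinates, as OpenCV has them. Camera axes: x right, y down, z forward; pixel columns grow to the right and rows downward; lengths in mm; the calibration is good to about 2 mm. A picture is of the moment at which its call begins: read the wrist's pose just before it. get_calibration takes no time and is no camera call; for the wrist camera it gives the pose at the moment of the call.
- arm.hand_in(): hands the job in, once; it reports no verdict.
Trained networks look in the newest picture that a camera, given by its name, has taken for a name from the list of things; names that differ only in an ending like _2 or _b are one class to them, and where a whole thing is asked for, a point or a joint stands for the part that bears it (a point fixed in the world has none). Each returns a list of dicts, best first, with "score" (0 to 1); they miss things now and then, are a little off and sometimes report something else, mostly with a low value. They report only what shows in the picture. A call takes as long as a camera call. They do not tell look-alikes from the thing itself.
- models.find_in(camera, query): "box" ([left, top, width, height] in pixels, round what is visible of it).
- models.outline_of(camera, query): "pixels" (384x512 bool, what is visible of it) and "box" ([left, top, width, height] in pixels, round what is visible of it).
The state is a dict: "time": time; "q": joint angles; "joint_velocities": joint speeds; "effort": joint torques, N m; "ee_pos": TCP position; "tcp_rot": TCP orientation; "contact_force": force on the tool from outside, world axes, zero at the start; "ft_torque": the same for the moment, N m; "gripper_width": opening from 0.0 (shut) to 1.0 (fully open).
Only numpy, scipy, OpenCV 4.12 (cv2) and the standard library are available. Lean on these libraries where they do the work, as an engineer would, in place of code of your own. Each camera call takes 0.05 s, during which the arm holds its last target. There are 200 camera calls.

## Working session

There is one attempt and no reset: what is moved stays moved. The work goes in short steps, Python scripts to look and compute and a tool call to move; the robot and the scene stay as the last step left them, time stands still between calls to the robot, and variables do not carry over. Pictures are saved under pics/ and viewed, about 8 in all and at most 12, crops included, and the job is handed in when it is done.

Besides the shell and the picture viewer there is one more tool, called after ">>>" by a JSON object that holds its "method" and its "body", one argument or row to a line. apply_moves: Moves the arm, as the interface text tells. Its arguments: {"type":"object","properties":{"commands":{"type":"array","items":{"type":"number"}},"newtons":{"type":"number"}},"required":["commands"]}

```bash
mkdir -p pics; cat > h.py <<'E'
import numpy as np, cv2
from station import sense, optics, arm, models
from scipy.spatial.transform import Rotation as R
def cal(n):
    c=optics.get_calibration(n); return np.array(c["intrinsics"],float),np.array(c["dist_coeffs"],float),np.array(c["rvec"],float).ravel(),np.array(c["tvec"],float).ravel()
def px2w(n,uv,d=None,z=None,c=None):
    K,D,rv,t=c or cal(n); Rm=cv2.Rodrigues(rv)[0]
    uv=np.atleast_2d(np.array(uv,float)); r=cv2.undistortPoints(uv[:,None],K,D)[:,0]; r=np.c_[r,np.ones(len(r))]
    o=-Rm.T@t; w=r@Rm
    if z is not None: d=(z-o[2])/w[:,2]
    return o+w*np.atleast_1d(d)[:,None]
def snap(n,f):
    im,d=optics.get_image(n); cv2.imwrite("pics/"+f,im[:,:,::-1]); return im,d
def Rt():
    s=sense(); q=s["tcp_rot"]; return np.array(s["ee_pos"]),R.from_quat([q[1],q[2],q[3],q[0]])
E
python3 - <<'E'
from h import *
a,da=snap("scene","a.png"); 
b,db=snap("side","b.png")
np.savez("d0.npz",a=a,da=da,b=b,db=db)
for n,d in (("scene",da),("side",db)):
  for q in ("guard","guard_handle","knob_grip","blank","mallet","chisel","dowel_pot","rod"):
    for r in models.find_in(n,q)[:3]:
      x,y,w,h=r["box"]; u,v=x+w/2,y+h/2; dd=d[min(int(v),383),min(int(u),511)]
      print(n,q,round(r["score"],2),np.round(r["box"]),px2w(n,(u,v),dd).round())
cv2.imwrite("pics/ab.png",cv2.resize(np.vstack([a,b])[:,:,::-1],None,fx=.78,fy=.78))
s=sense();print(s)
E
```

```text
scene guard 0.76 [189. 168.  65.  79.] [[587. -82. 147.]]
scene guard_handle 0.67 [185. 164.  76.  81.] [[578. -78. 148.]]
scene blank 0.7 [165. 148.  40.  28.] [[ 278. -200.   18.]]
scene blank 0.64 [328. 228.  34.  41.] [[654. 257.  17.]]
scene blank 0.56 [214. 299.  44.  43.] [[855. -61.  22.]]
scene chisel 0.63 [123. 170.  19.  28.] [[ 372. -362.   27.]]
scene chisel 0.16 [178. 158. 134. 115.] [[617. -22. 144.]]
scene dowel_pot 0.96 [395. 187.  32.  35.] [[523. 486.  31.]]
side guard 0.69 [215. 162. 100.  72.] [[545. -78. 148.]]
side guard_handle 0.79 [212. 160. 110.  72.] [[551. -72. 145.]]
side guard_handle 0.41 [188. 154. 152. 139.] [[ 506. -150.  149.]]
side knob_grip 0.63 [214. 160. 104.  74.] [[548. -76. 146.]]
side blank 0.93 [336. 173.  26.  38.] [[835. -68.  18.]]
side blank 0.67 [161. 290.  48.  48.] [[ 272. -216.   21.]]
side blank 0.65 [245. 215.  46.  27.] [[ 506. -167.  149.]]
side mallet 0.69 [180. 103.  23.  30.] [[519. 439.  61.]]
side mallet 0.63 [249. 290. 144.  71.] [[ 528. -381.   45.]]
side chisel 0.96 [221. 336. 101.  32.] [[ 409. -378.   21.]]
side dowel_pot 0.76 [179. 102.  25.  28.] [[521. 442.  65.]]
{'time': 0.9, 'q': array([-1.41618081,  0.41107102, -0.01267392,  1.59615737,  0.00560354,
        1.13429461, -0.08220766]), 'joint_velocities': array([-6.75025617e-05,  1.87817541e-05,  3.31425227e-04,  1.70847864e-03,
       -1.22243181e-04,  3.78771996e-04,  1.46059132e-03]), 'effort': array([-4.06273193e-04, -5.87731254e+01,  6.40832540e-01, -2.91384709e+01,
       -5.36753959e-02,  1.02013105e-02,  3.28219892e-05]), 'ee_pos': array([138.14332009, 609.5777825 , 186.98917907]), 'tcp_rot': array([8.58059975e-06, 1.11187854e-01, 9.93799405e-01, 5.22954004e-05]), 'contact_force': array([ 0.4709008 , -0.00732496, -1.02245046]), 'ft_torque': array([0.00074071, 0.00949045, 0.00938649]), 'gripper_width': 0.9944853003095404}
```

View pics/a.png

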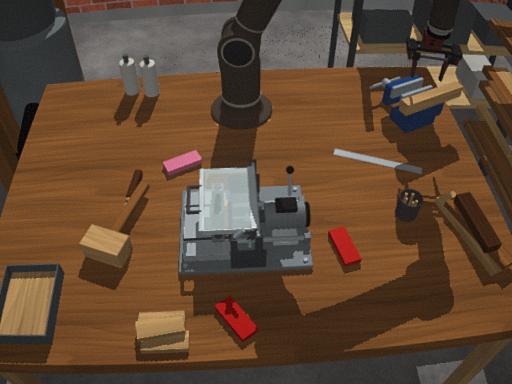

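View pics/b.png

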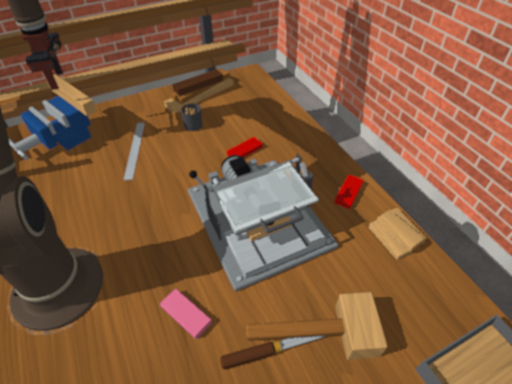

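Scene: guard at about (220,200) with its wire handle at (190,190) on the left; the motor lies towards +y. Side view: guard at (265,195), handle bar at its lower edge, around (275,225). Next I fit the guard plane.

```bash
python3 - <<'E'
from h import *
D=np.load("d0.npz")
for n,i,k in (("scene","a","da"),("side","b","db")):
  d=D[k]; im=D[i]; v,u=np.mgrid[0:384,0:512]; P=px2w(n,np.c_[u.ravel(),v.ravel()],d.ravel())
  m=(d.ravel()>0)&(P[:,0]>400)&(P[:,0]<800)&(P[:,1]>-300)&(P[:,1]<150)
  g=m&(abs(P[:,2]-147)<6)
  Q=P[g][:,:2].astype(np.float32); print(n,g.sum(),cv2.minAreaRect(Q),P[g][:,2].mean())
  # top-down raster, 1px = 1mm of x: row, y: col
  T=np.zeros((400,450,3),np.uint8)
  for p,c in zip(P[m],im.reshape(-1,3)[m]):
    r,cc=int(p[0]-400),int(150-p[1]); T[max(r-1,0):r+2,max(cc-1,0):cc+2]=c[::-1]
  H=np.zeros((400,450,3),np.uint8)
  for p in P[m]:
    r,cc=int(p[0]-400),int(150-p[1]); col=(0,255,0) if abs(p[2]-147)<6 else ((0,0,255) if p[2]>153 else (int(max(p[2],0)*1.7),)*3); H[max(r-1,0):r+2,max(cc-1,0):cc+2]=col
  cv2.imwrite(f"pics/t_{n}.png",np.hstack([T,H]))
A=D["a"][140:290,160:330,::-1];B=D["b"][130:300,170:360,::-1]
A=cv2.resize(A,(400,353),interpolation=3);B=cv2.resize(B,(395,353),interpolation=3)
cv2.imwrite("pics/crop.png",np.hstack([A,B]))
t=[cv2.imread(f"pics/t_{n}.png") for n in("scene","side")]
cv2.imwrite("pics/t.png",cv2.resize(np.vstack(t),(675,600)))
E
```

```text
scene 3898 ((557.4274291992188, -78.46015167236328), (193.85147094726562, 282.22137451171875), 89.56338500976562) 147.07987769987065
side 4596 ((554.9655151367188, -77.79887390136719), (196.8790283203125, 276.7832946777344), 89.26809692382812) 147.93282068663103
```

View pics/crop.png

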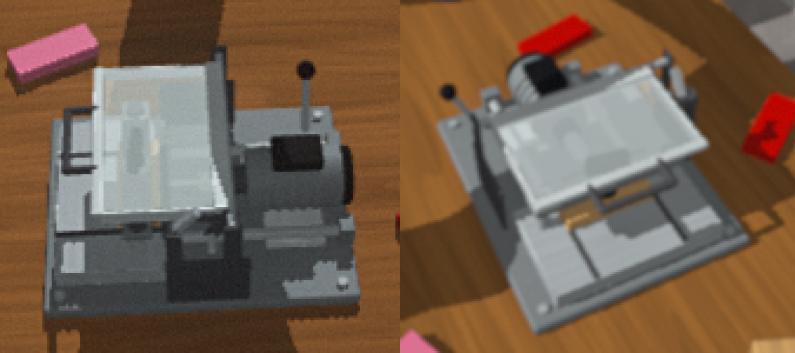

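View pics/t.png

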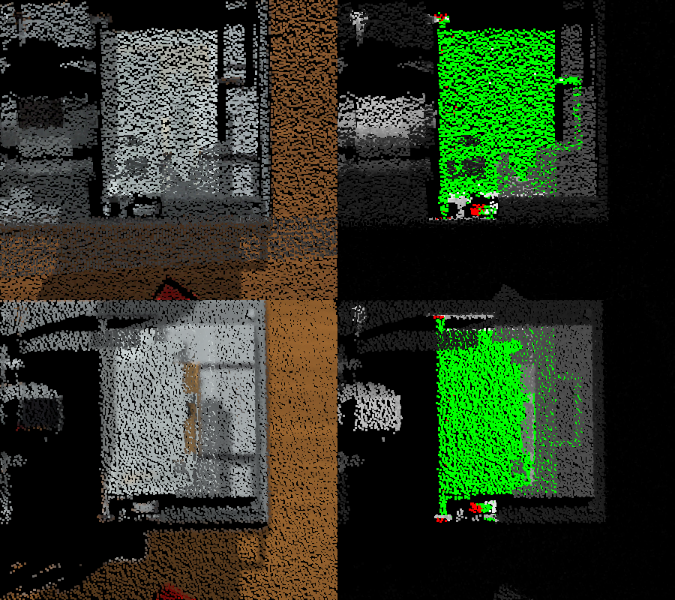

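Crops show the bar parallel to world x, the guard plate green from y≈13 to y≈-140, and the bar near y≈-172. Next I refine the bar position and work out the move units.

```bash
cat >> h.py <<'E'
def cmd(pos,yaw_y=None,p0=None,r0=None):
    "units to reach pos with tool down and tool-y at world azimuth yaw_y; returns shift, signed turn about tool z (clockwise +)"
    p,r=Rt(); 
    if p0 is not None: p=np.array(p0)
    s=r.inv().apply(np.array(pos)-p)/40
    out=[s.round(3)]
    if yaw_y is not None:
        y=np.array([np.cos(yaw_y),np.sin(yaw_y),0]); tgt=R.from_matrix(np.c_[np.cross(y,[0,0,-1]),y,[0,0,-1]])
        out.append(((r.inv()*tgt).as_rotvec()/np.radians(6)).round(3))
    return out
E
python3 - <<'E'
from h import *
D=np.load("d0.npz")
for n,k in (("scene","da"),("side","db")):
  d=D[k]; v,u=np.mgrid[0:384,0:512]; P=px2w(n,np.c_[u.ravel(),v.ravel()],d.ravel())
  m=(d.ravel()>0)&(P[:,0]>450)&(P[:,0]<650)&(P[:,1]>-200)&(P[:,1]<-150)&(P[:,2]>135)&(P[:,2]<160)
  Q=P[m];b=Q[Q[:,1]<-163]; print(n,len(Q),len(b),b.mean(0).round(1),np.percentile(b[:,0],[1,50,99]).round(),np.percentile(b[:,1],[5,50,95]).round(1),"slope",np.polyfit(b[:,0],b[:,1],1))
  m=(d.ravel()>0)&(P[:,0]>450)&(P[:,0]<640)&(P[:,1]>-160)&(P[:,1]<30)&(abs(P[:,2]-147)<5);Q=P[m]
  print(np.percentile(Q[:,1],[.5,2,98,99.5]).round(1))
  m=(d.ravel()>0)&(P[:,1]>-130)&(P[:,1]<-20)&(abs(P[:,2]-147)<5)&(P[:,0]>400)&(P[:,0]<700);Q=P[m];print(np.percentile(Q[:,0],[.5,2,98,99.5]).round(1))
  m=(d.ravel()>0)&(P[:,0]>450)&(P[:,0]<700)&(P[:,1]>-10)&(P[:,1]<250);Q=P[m];print("max z",Q[Q[:,2].argsort()[-3:]].round())
print(cmd([340,180,330]))
E
```

```text
scene 149 111 [ 551.5 -169.7  148.5] [502. 548. 599.] [-174.8 -169.6 -165.3] slope [-1.14154332e-02 -1.63405060e+02]
[-153.9 -140.4   11.    13.6]
[441.9 446.4 662.3 691.9]
max z [[694.  15. 157.]
 [699.  17. 159.]
 [699.  12. 160.]]
side 222 182 [ 546.  -171.   148.7] [498. 545. 595.] [-174.8 -171.5 -165.5] slope [-8.3624737e-03 -1.6640845e+02]
[-154.5 -140.4   11.6   14.9]
[438.9 441.6 658.1 687.8]
max z [[691.   0. 157.]
 [690.   4. 157.]
 [691.  17. 158.]]
[array([-7.295, -9.358, -3.576])]
```

>>> {"method": "apply_moves", "body": {
  "commands": [-0.7, -0.9, -1, 0, 0, 1.4, 60, -1.6, -2, -2, 0, 0, 2.8, 60, -2.5, -3.2, -2.8, 0, 0, 4.2, 60, -3.4, -4.4, -3.4, 0, 0, 5.6, 60, -4.3, -5.5, -3.6, 0, 0, 7, 60, -5.1, -6.6, -3.6, 0, 0, 8.4, 60, -5.9, -7.6, -3.6, 0, 0, 9.8, 60, -6.6, -8.5, -3.6, 0, 0, 11, 60],
  "newtons": 12
}}

```text
time: 1.7
ee_pos: [292.5, 278.9, 327.7]
tcp_rot: [-0.0, 0.637, 0.771, 0.001]
contact_force: [0.5, 0.7, 0.0]
gripper_width: 0.598
```

```bash
python3 - <<'E'
from h import *
print(sense()["time"],*Rt()[:1],sense()["q"].round(2)); print(cmd([549,-171,300],-1.58))
E
```

```text
1.7 [292.50940639 278.92370398 327.65817353] [-1.19 -0.1   0.28  1.87  0.03  1.36 -0.72]
[array([-12.259,   4.167,   0.677]), array([-6.0000e-03, -1.8000e-02,  1.6906e+01])]
```

>>> {"method": "apply_moves", "body": {
  "commands": [-1.1, 0.35, 0, 0, 0, 1.4, 60, -2.2, 0.7, 0, 0, 0, 2.8, 60, -3.3, 1.1, 0.1, 0, 0, 4.2, 60, -4.4, 1.5, 0.2, 0, 0, 5.6, 60, -5.5, 1.9, 0.3, 0, 0, 7, 60, -6.6, 2.2, 0.4, 0, 0, 8.4, 60, -7.7, 2.6, 0.4, 0, 0, 9.8, 60, -8.8, 3, 0.5, 0, 0, 11.2, 60]
}}

```text
time: 2.5
ee_pos: [479.0, -43.0, 307.7]
tcp_rot: [-0.0, 0.957, 0.29, 0.001]
contact_force: [1.2, 1.4, 0.3]
gripper_width: 0.598
```

```bash
python3 - <<'E'
from h import *
print(sense()["q"].round(2)); print(cmd([549,-171,260],-1.58))
E
```

```text
[-0.74  0.06  0.78  1.79 -0.04  1.31 -0.93]
[array([-0.324,  3.632,  1.192]), array([-5.000e-03, -2.300e-02,  5.707e+00])]
```

>>> {"method": "apply_moves", "body": {
  "commands": [0, 0.9, 0.2, 0, 0, 1.4, 50, -0.1, 1.8, 0.4, 0, 0, 2.8, 50, -0.2, 2.7, 0.6, 0, 0, 4.2, 50, -0.3, 3.4, 0.8, 0, 0, 5.6, 50, -0.32, 3.63, 1, 0, 0, 5.7, 50, -0.32, 3.63, 1.2, 0, 0, 5.7, 50, -0.32, 3.63, 1.2, 0, 0, 5.7, 50, -0.32, 3.63, 1.2, 0, 0, 5.7, 50]
}}

```text
time: 3.3
ee_pos: [548.6, -167.1, 259.1]
tcp_rot: [-0.001, 1.0, 0.0, -0.0]
contact_force: [-0.5, -0.2, 0.1]
gripper_width: 0.501
```

```bash
python3 - <<'E'
from h import *
print(sense()["q"].round(2)); print(cmd([549,-171,132],-1.58))
c=cal("wrist"); im,d=snap("wrist","w1.png")
v,u=np.mgrid[0:384,0:512]; P=px2w("wrist",np.c_[u.ravel(),v.ravel()],d.ravel(),c=c)
m=(d.ravel()>0)&(P[:,0]>480)&(P[:,0]<620)&(P[:,1]>-200)&(P[:,1]<-160)&(P[:,2]>135)&(P[:,2]<160)
b=P[m]; print(len(b)); print(b.mean(0),np.percentile(b,[2,50,98],axis=0).round(1),np.polyfit(b[:,0],b[:,1],1))
E
```

```text
[-0.48  0.36  0.92  1.67 -0.3   1.27 -1.06]
[array([0.009, 0.101, 3.177]), array([-0.012,  0.   ,  0.093])]
1255
[ 550.09040421 -170.02232229  147.44863207] [[ 500.5 -175.9  144.1]
 [ 551.2 -170.5  147.7]
 [ 596.4 -161.1  149.6]] [-9.75240802e-03 -1.64657616e+02]
```

View pics/w1.png

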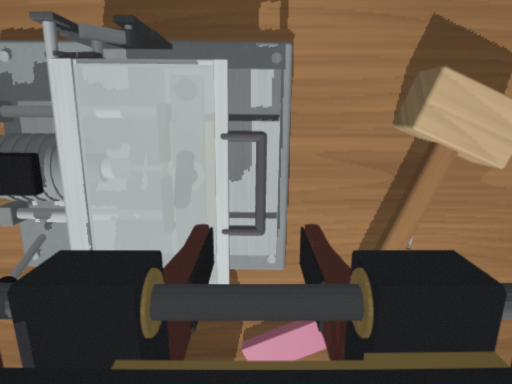

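Wrist view: handle bar is vertical at column ≈262, rows 135–230. The bar lies at y≈-170.5 and the plate edge 34 mm away, so I narrow the jaws before going down.

>>> {"method": "apply_moves", "body": {
  "commands": [0, 0.09, 0.5, 0, 0, 0, 25, 0, 0.09, 1, 0, 0, 0, 25, 0, 0.09, 1.5, 0, 0, 0, 25, 0, 0.09, 1.9, 0, 0, 0, 25, 0, 0.09, 2.3, 0, 0, 0, 25, 0, 0.09, 2.7, 0, 0, 0, 25, 0, 0.09, 3.0, 0, 0, 0, 25, 0, 0.09, 3.2, 0, 0, 0, 25]
}}

```text
time: 4.15
ee_pos: [548.9, -171.4, 130.6]
tcp_rot: [-0.0, 1.0, -0.001, 0.0]
contact_force: [0.4, -0.6, -0.1]
gripper_width: 0.249
```

>>> {"method": "apply_moves", "body": {
  "commands": [0, 0, 0, 0, 0, 0, 15, 0, 0, 0, 0, 0, 0, 0, 0, 0, 0, 0, 0, 0, 0, 0, 0, 0, 0, 0, 0, 0, 0, 0, 0, 0, 0, 0, 0, 0, 0, 0, 0, 0, 0, 0, 0, 0, 0, 0, 0, 0, 0, 0, 0, 0, 0, 0, 0, 0],
  "newtons": 12
}}

```text
time: 4.95
ee_pos: [548.8, -172.3, 131.0]
tcp_rot: [-0.0, 1.0, -0.001, 0.0]
contact_force: [0.1, -0.2, 0.2]
gripper_width: 0.011
```

```bash
python3 - <<'E'
from h import *
s=sense();print(s["q"].round(2),s["ee_pos"].round(1),s["contact_force"].round(2),s["ft_torque"].round(3),s["gripper_width"]); 
H=np.array([549,11.5]); p,r=Rt(); p0=p.copy()
# arc in commanded shifts (tool y=-world y, z=-world z approx)
for th in np.arange(0,1.85,.1):
  y=-182*np.cos(th)+182; z=182*np.sin(th)
  print(round(th,2),(r.inv().apply([0,y,z])/40).round(2))
E
```

```text
[-0.39  0.49  0.84  1.82 -0.42  1.02 -0.95] [ 548.8 -172.3  131. ] [ 0.05 -0.21  0.21] [-0.05   0.167  0.011] 0.010818552194566702
0.0 [0. 0. 0.]
0.1 [-0.   -0.02 -0.45]
0.2 [-0.   -0.09 -0.9 ]
0.3 [-0.   -0.2  -1.34]
0.4 [-0.   -0.36 -1.77]
0.5 [-0.   -0.56 -2.18]
0.6 [-0.   -0.79 -2.57]
0.7 [-0.   -1.07 -2.93]
0.8 [-0.   -1.38 -3.26]
0.9 [-0.   -1.72 -3.56]
1.0 [-0.01 -2.09 -3.83]
1.1 [-0.01 -2.49 -4.05]
1.2 [-0.01 -2.9  -4.24]
1.3 [-0.01 -3.33 -4.38]
1.4 [-0.01 -3.78 -4.48]
1.5 [-0.01 -4.23 -4.54]
1.6 [-0.01 -4.68 -4.55]
1.7 [-0.01 -5.14 -4.51]
1.8 [-0.02 -5.58 -4.43]
```

```bash
python3 - <<'E'
from h import *
im,d=snap("wrist","w2.png")
im2,_=snap("side","s2.png"); 
c=cv2.resize(im2[130:300,170:360],(429,384),interpolation=3)
cv2.imwrite("pics/w2.png",cv2.resize(np.hstack([im,c])[:,:,::-1],None,fx=.85,fy=.85))
print(sense()["ee_pos"],sense()["gripper_width"])
E
```

```text
[ 548.79948308 -172.29929198  130.91956423] 0.007522610139860146
```

View pics/w2.png

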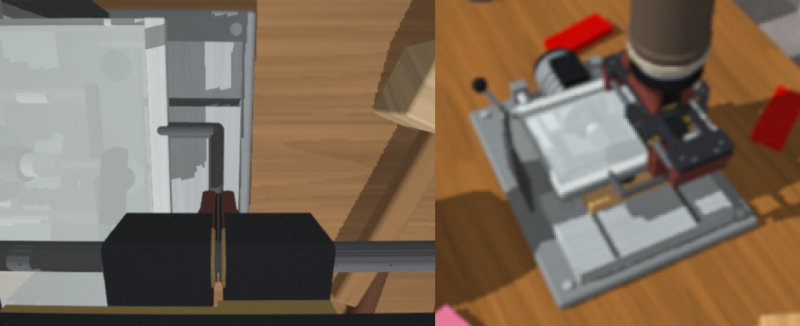

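>>> {"method": "apply_moves", "body": {
  "commands": [0, 0, -0.1, 0, 0, 0, 0, 0, 0, -0.2, 0, 0, 0, 0, 0, 0, -0.3, 0, 0, 0, 0, 0, 0, -0.4, 0, 0, 0, 0, 0, 0, -0.5, 0, 0, 0, 0, 0, -0.02, -0.5, 0, 0, 0, 0, 0, -0.02, -0.5, 0, 0, 0, 0, 0, -0.02, -0.5, 0, 0, 0, 0]
}}

```text
time: 5.85
ee_pos: [548.7, -171.3, 150.8]
tcp_rot: [-0.0, 1.0, -0.001, -0.0]
contact_force: [-0.7, -0.4, -0.1]
gripper_width: 0.002
```

```bash
python3 - <<'E'
from h import *
s=sense();print(s["ee_pos"].round(1),s["contact_force"].round(2),s["ft_torque"].round(3),s["gripper_width"])
c=cal("wrist"); im,d=snap("wrist","w3.png")
v,u=np.mgrid[0:384,0:512]; P=px2w("wrist",np.c_[u.ravel(),v.ravel()],d.ravel(),c=c)
m=(d.ravel()>0)&(P[:,0]>480)&(P[:,0]<620)&(P[:,1]>-190)&(P[:,1]<-160)&(P[:,2]>120)&(P[:,2]<200)
b=P[m]
for lo in range(480,620,10):
  q=b[(b[:,0]>=lo)&(b[:,0]<lo+10)]
  if len(q): print(lo,len(q),np.median(q,0).round(1),q[:,2].min().round(1),q[:,2].max().round(1))
im=cv2.resize(im[180:384,160:352],(565,600),interpolation=3); cv2.imwrite("pics/w3.png",im[:,:,::-1])
E
```

```text
[ 548.7 -171.3  150.8] [-0.65 -0.37 -0.07] [-0.03   0.149 -0.01 ] 0.0015149298246326932
500 10 [ 508.3 -171.8  148.2] 147.0 149.2
510 6 [ 511.2 -171.2  148.7] 147.6 149.4
530 10 [ 539.4 -171.6  198.6] 146.9 199.7
540 157 [ 547.4 -171.4  148.4] 144.3 199.7
550 641 [ 559.1 -171.4  188.6] 144.2 200.0
560 263 [ 564.9 -170.8  147.9] 143.8 195.9
570 272 [ 575.2 -171.4  147.7] 143.3 150.0
580 322 [ 585.7 -170.8  147.5] 143.7 150.1
590 358 [ 594.  -168.   147.9] 143.2 150.0
```

View pics/w3.png

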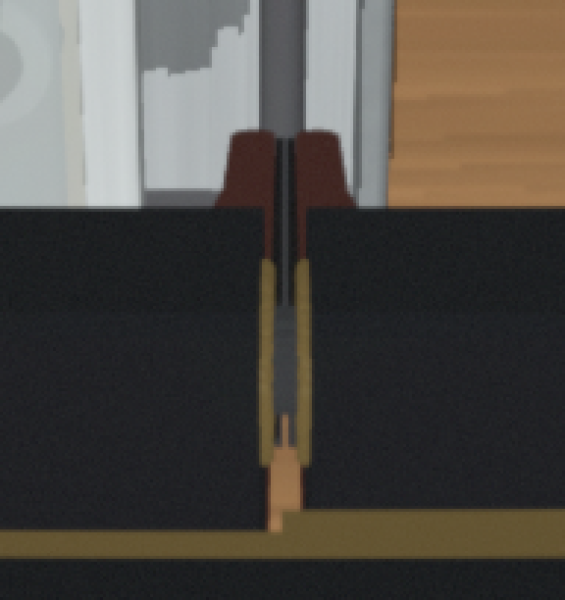

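The jaws closed fully without holding the bar, which still lies level just under the tips (top ≈148). I retry with the bar at the grasp point, 19 mm behind the tips.

>>> {"method": "apply_moves", "body": {
  "commands": [0, 0, 0, 0, 0, 0, 26, 0, 0, 0, 0, 0, 0, 26, 0, 0, 0, 0, 0, 0, 26, 0, 0, 0.15, 0, 0, 0, 26, 0, 0, 0.3, 0, 0, 0, 26, 0, 0, 0.45, 0, 0, 0, 26, 0, 0, 0.65, 0, 0, 0, 26, 0, 0, 0.65, 0, 0, 0, 26],
  "newtons": 20
}}

```text
time: 6.7
ee_pos: [548.0, -171.2, 123.5]
tcp_rot: [-0.0, 1.0, -0.001, -0.001]
contact_force: [-0.8, -0.8, -0.1]
gripper_width: 0.258
```

>>> {"method": "apply_moves", "body": {
  "commands": [0, 0, 0, 0, 0, 0, 20, 0, 0, 0, 0, 0, 0, 16, 0, 0, 0, 0, 0, 0, 13, 0, 0, 0, 0, 0, 0, 11, 0, 0, 0, 0, 0, 0, 9, 0, 0, 0, 0, 0, 0, 8, 0, 0, 0, 0, 0, 0, 8, 0, 0, 0, 0, 0, 0, 8]
}}

```text
time: 7.5
ee_pos: [548.8, -171.5, 124.9]
tcp_rot: [-0.0, 1.0, -0.001, -0.0]
contact_force: [0.0, 0.0, 0.0]
gripper_width: 0.08
```

```bash
python3 - <<'E'
from h import *
s=sense();print(s["ee_pos"].round(1),s["contact_force"].round(2),s["ft_torque"].round(3),s["gripper_width"])
c=cal("wrist"); im,d=snap("wrist","w4.png")
v,u=np.mgrid[0:384,0:512]; P=px2w("wrist",np.c_[u.ravel(),v.ravel()],d.ravel(),c=c)
m=(d.ravel()>0)&(P[:,0]>480)&(P[:,0]<620)&(P[:,1]>-190)&(P[:,1]<-160)&(P[:,2]>120)&(P[:,2]<200)
b=P[m]
for lo in range(480,620,10):
  q=b[(b[:,0]>=lo)&(b[:,0]<lo+10)]
  if len(q): print(lo,len(q),np.median(q,0).round(1),q[:,2].min().round(1),q[:,2].max().round(1))
E
```

```text
[ 548.8 -171.5  124.9] [0.03 0.02 0.  ] [-0.003  0.227  0.015] 0.07961812594988037
510 1 [ 518.4 -175.4  143.5] 143.5 143.5
520 223 [ 525.1 -171.9  147.9] 145.0 149.8
530 238 [ 535.2 -171.4  148.1] 144.1 175.6
540 310 [ 545.4 -171.5  148.3] 144.7 194.0
550 1503 [ 559.4 -172.6  176.3] 144.0 200.0
560 387 [ 564.1 -171.   148. ] 144.0 199.6
570 335 [ 575.  -171.1  147.7] 144.6 150.2
580 401 [ 585.6 -171.1  147.6] 143.3 149.9
590 480 [ 593.8 -168.1  147.7] 143.8 150.2
```

>>> {"method": "apply_moves", "body": {
  "commands": [0, 0, 0, 0, 0, 0, 6, 0, 0, 0, 0, 0, 0, 4, 0, 0, 0, 0, 0, 0, 2, 0, 0, 0, 0, 0, 0, 0, 0, 0, 0, 0, 0, 0, 0, 0, 0, 0, 0, 0, 0, 0, 0, 0, -0.1, 0, 0, 0, 0, 0, 0, -0.2, 0, 0, 0, 0]
}}

```text
time: 8.35
ee_pos: [548.8, -171.5, 133.2]
tcp_rot: [0.0, 1.0, -0.002, -0.0]
contact_force: [-0.2, -0.3, 1.0]
gripper_width: 0.01
```

```bash
python3 - <<'E'
from h import *
s=sense();print(s["ee_pos"].round(1),s["contact_force"].round(2),s["ft_torque"].round(3),s["gripper_width"])
c=cal("wrist"); im,d=snap("wrist","w4.png")
v,u=np.mgrid[0:384,0:512]; P=px2w("wrist",np.c_[u.ravel(),v.ravel()],d.ravel(),c=c)
m=(d.ravel()>0)&(P[:,0]>480)&(P[:,0]<620)&(P[:,1]>-190)&(P[:,1]<-160)&(P[:,2]>120)&(P[:,2]<200)
b=P[m]
for lo in range(510,610,20):
  q=b[(b[:,0]>=lo)&(b[:,0]<lo+10)]
  if len(q): print(lo,len(q),np.median(q,0).round(1),q[:,2].min().round(1),q[:,2].max().round(1))
m=(d.ravel()>0)&(P[:,0]>530)&(P[:,0]<570)&(P[:,1]>-200)&(P[:,1]<-140)
T=P[m];print(np.histogram(T[:,2],bins=range(40,240,10)))
im=cv2.resize(im[180:384,160:352],(565,600),interpolation=3); cv2.imwrite("pics/w4.png",im[:,:,::-1])
E
```

```text
[ 548.8 -171.5  133.2] [-0.21 -0.27  0.97] [-0.005  0.149 -0.006] 0.009521626591186723
510 4 [ 516.9 -171.7  148.5] 148.1 148.8
530 7 [ 539.1 -171.5  187.5] 187.0 188.2
550 1229 [ 559.5 -171.6  182.6] 144.2 200.0
570 316 [ 575.  -171.1  147.7] 144.3 150.2
590 440 [ 593.9 -168.   147.8] 142.9 149.9
(array([2011,    0,    0,    0,    0,    0,    0,    0,    0,    2,  752,
          2,   53,  257,  399,  372,  154,  115,  100]), array([ 40,  50,  60,  70,  80,  90, 100, 110, 120, 130, 140, 150, 160,
       170, 180, 190, 200, 210, 220, 230]))
```

View pics/w4.png

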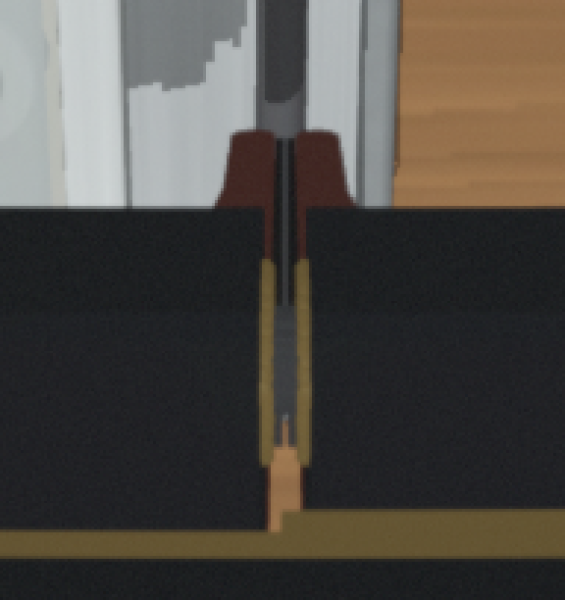

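```bash
python3 - <<'E'
from h import *
K,D,rv,t=cal("wrist")
p=Rt()[0]
for dz in (0,13,19,40,61): print("wrist",dz,cv2.projectPoints((p+[0,0,dz])[None],rv,t,K,D)[0].ravel().round(0))
c=[]
for n in ("scene","side"):
  im,d=snap(n,n+"5.png"); K,D,rv,t=cal(n)
  uv=cv2.projectPoints(np.array([p,p+[0,0,19],p+[0,0,61]]),rv,t,K,D)[0][:,0]; print(n,uv.round(0).tolist())
  u,v=uv[1].astype(int); u0,v0=u-35,v-45
  print("crop",n,u0,v0,(uv-[u0,v0])*5.6)
  c.append(cv2.resize(im[v0:v0+80,u0:u0+70],(392,448),interpolation=3))
  v,u=np.mgrid[0:384,0:512]; P=px2w(n,np.c_[u.ravel(),v.ravel()],d.ravel()); m=(abs(P[:,0]-549)<16)&(abs(P[:,1]+171)<25)&(d.ravel()>0)
  print(np.histogram(P[m][:,2],bins=range(20,260,12)))
cv2.imwrite("pics/c5.png",np.hstack(c)[:,:,::-1])
E
```

```text
wrist 0 [256. 223.]
wrist 13 [256. 230.]
wrist 19 [256. 233.]
wrist 40 [256. 248.]
wrist 61 [256. 267.]
scene [[188.0, 202.0], [187.0, 197.0], [186.0, 187.0]]
crop scene 152 152 [[202.1335049  278.16129481]
 [198.01377816 252.72060913]
 [188.62585386 194.44599661]]
(array([ 0, 54, 79,  0,  0,  0,  0,  0,  0,  0, 22,  2, 10, 26, 22, 27, 28,
       21,  1]), array([ 20,  32,  44,  56,  68,  80,  92, 104, 116, 128, 140, 152, 164,
       176, 188, 200, 212, 224, 236, 248]))
side [[285.0, 227.0], [285.0, 222.0], [286.0, 211.0]]
crop side 250 177 [[195.23817005 282.135389  ]
 [197.70869181 254.39661059]
 [203.46224067 189.63096151]]
(array([ 28,  53, 173,   0,   0,   0,   0,   0,   0,   0,  56,   1,  14,
        36,  32,  26,  13,   5,   1]), array([ 20,  32,  44,  56,  68,  80,  92, 104, 116, 128, 140, 152, 164,
       176, 188, 200, 212, 224, 236, 248]))
```

View pics/c5.png

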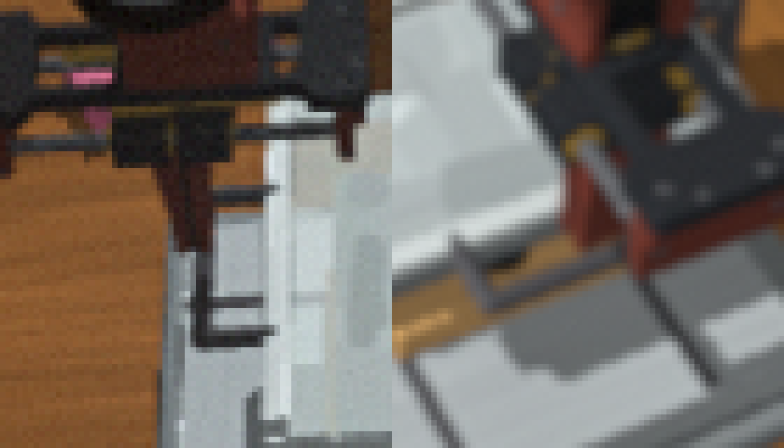

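Scene crop: the fingertips end at (195,250), just above the bar, about 20 mm higher than the reported TCP projects (202,278). The depth data agree. So the real tips sit about 20 mm behind the nominal TCP, and I go down further before gripping.

>>> {"method": "apply_moves", "body": {
  "commands": [0, 0, 0, 0, 0, 0, 26, 0, 0, 0, 0, 0, 0, 26, 0, 0, 0, 0, 0, 0, 26, 0, 0, 0.2, 0, 0, 0, 26, 0, 0, 0.4, 0, 0, 0, 26, 0, 0, 0.6, 0, 0, 0, 26, 0, 0, 0.7, 0, 0, 0, 26, 0, 0, 0.7, 0, 0, 0, 26],
  "newtons": 15
}}

```text
time: 9.3
ee_pos: [548.3, -171.4, 104.0]
tcp_rot: [-0.0, 1.0, -0.002, -0.001]
contact_force: [0.4, 0.5, 0.2]
gripper_width: 0.259
```

>>> {"method": "apply_moves", "body": {
  "commands": [0, 0, 0, 0, 0, 0, 20, 0, 0, 0, 0, 0, 0, 15, 0, 0, 0, 0, 0, 0, 10, 0, 0, 0, 0, 0, 0, 5, 0, 0, 0, 0, 0, 0, 2, 0, 0, 0, 0, 0, 0, 0, 0, 0, 0, 0, 0, 0, 0, 0, 0, 0, 0, 0, 0, 0]
}}

```text
time: 10.1
ee_pos: [549.0, -170.7, 105.1]
tcp_rot: [-0.001, 1.0, -0.001, 0.0]
contact_force: [-1.2, 6.4, 5.1]
gripper_width: 0.107
```

```bash
python3 - <<'E'
from h import *
s=sense();print(s["q"].round(2),s["ee_pos"].round(1),s["contact_force"].round(2),s["ft_torque"].round(3),s["gripper_width"])
for n in ("scene","side"):
  im,d=optics.get_image(n)
  v,u=np.mgrid[0:384,0:512]; P=px2w(n,np.c_[u.ravel(),v.ravel()],d.ravel()); m=(abs(P[:,0]-549)<12)&(abs(P[:,1]+171)<25)&(d.ravel()>0)
  print(np.sort(P[m][:,2])[::6].round())
E
```

```text
[-0.37  0.52  0.82  1.85 -0.45  0.97 -0.93] [ 549.  -170.7  105.1] [-1.21  6.36  5.13] [ 1.239  0.276 -0.054] 0.1065428050206627
[ 37.  41.  42.  43.  43.  43.  44.  45.  45.  45.  45.  45.  46.  47.
  47.  49. 139. 145. 148. 149. 150. 152. 153. 155. 160. 166. 171. 177.
 182. 187. 197. 207. 261. 265. 539. 539. 540. 541. 541. 541. 541. 542.
 542. 542. 542. 542. 542. 542. 543. 543. 543. 543. 543. 544. 544. 545.
 545. 546. 552. 555. 556. 557. 557. 558. 558. 559. 559. 560. 561. 562.
 563. 564. 565. 566. 567.]
[ 15.  18.  20.  23.  26.  31.  35.  38.  41.  43.  44.  44.  44.  44.
  44.  44.  45.  45.  45.  45.  45.  45.  45.  45.  45.  45.  46.  46.
  46.  46.  47.  47.  47.  48. 144. 146. 148. 150. 152. 153. 155. 157.
 159. 161. 163. 165. 167. 169. 171. 175. 182. 188. 243. 244. 245. 245.
 246. 247. 254. 257. 257. 259. 261. 262. 262. 263. 264. 264. 264. 265.
 265. 265. 266. 267. 269. 271. 273. 274. 277. 280. 281. 284. 538. 539.
 540. 541. 541. 542. 542. 542. 543. 543. 543. 543. 543. 543. 543. 543.
 543. 544. 544. 544. 544. 544. 544. 544. 544. 545. 557. 558. 559. 559.
 560. 561. 562. 563. 564. 566.]
```

Gripped: opening is 0.107, about 9.4 mm. Now I lift along the arc.

>>> {"method": "apply_moves", "body": {
  "commands": [0, -0.01, -0.1, 0, 0, 0, 0, 0, -0.02, -0.25, 0, 0, 0, 0, 0, -0.04, -0.45, 0, 0, 0, 0, 0, -0.07, -0.68, 0, 0, 0, 0, 0, -0.11, -0.9, 0, 0, 0, 0, 0, -0.16, -1.12, 0, 0, 0, 0, 0, -0.22, -1.34, 0, 0, 0, 0, 0, -0.22, -1.34, 0, 0, 0, 0],
  "newtons": 15
}}

```text
time: 11.0
ee_pos: [549.0, -162.7, 159.7]
tcp_rot: [0.0, 1.0, -0.001, 0.0]
contact_force: [1.4, 1.7, -3.0]
gripper_width: 0.11
```

```bash
cat > arc.py <<'E'
from h import *
s=sense();p=s["ee_pos"];print(s["time"],s["q"].round(2),p.round(1),s["contact_force"].round(2),s["ft_torque"].round(3),round(s["gripper_width"],3))
y,z=11.5-p[1],p[2]-105
print("r",np.hypot(y,z).round(1),"th",np.arctan2(z,y).round(3))
th0=np.arctan2(z,y)
for k in range(1,9):
  th=th0+k*.06; print(k,(-(11.5-182*np.cos(th)-p[1])/40).round(2),(-(105+182*np.sin(th)-p[2])/40).round(2),end=" | ")
E
python3 arc.py
```

```text
11.0 [-0.43  0.45  0.87  1.8  -0.39  1.07 -1.  ] [ 549.  -162.7  159.7] [ 1.37  1.74 -3.04] [ 0.182 -0.256  0.009] 0.11
r 182.6 th 0.304
1 -0.1 -0.25 | 2 -0.21 -0.51 | 3 -0.33 -0.75 | 4 -0.46 -0.99 | 5 -0.61 -1.22 | 6 -0.77 -1.44 | 7 -0.95 -1.65 | 8 -1.13 -1.85 |
```

>>> {"method": "apply_moves", "body": {
  "commands": [0, -0.1, -0.25, 0, 0, 0, 0, 0, -0.21, -0.5, 0, 0, 0, 0, 0, -0.33, -0.75, 0, 0, 0, 0, 0, -0.46, -0.99, 0, 0, 0, 0, 0, -0.61, -1.22, 0, 0, 0, 0, 0, -0.77, -1.44, 0, 0, 0, 0, 0, -0.94, -1.65, 0, 0, 0, 0, 0, -1.13, -1.85, 0, 0, 0, 0]
}}

```text
time: 11.8
ee_pos: [549.5, -120.0, 234.5]
tcp_rot: [0.002, 1.0, -0.002, 0.001]
contact_force: [3.9, -6.1, 1.6]
gripper_width: 0.105
```

```bash
python3 arc.py
```

```text
11.8 [-0.57  0.35  0.92  1.73 -0.3   1.2  -1.15] [ 549.5 -120.   234.5] [ 3.95 -6.09  1.56] [-1.625 -0.683 -0.053] 0.105
r 184.5 th 0.778
1 -0.24 -0.14 | 2 -0.45 -0.32 | 3 -0.67 -0.48 | 4 -0.9 -0.63 | 5 -1.13 -0.77 | 6 -1.38 -0.89 | 7 -1.63 -1.0 | 8 -1.89 -1.09 |
```

>>> {"method": "apply_moves", "body": {
  "commands": [0, -0.22, -0.15, 0, 0, 0, 0, 0, -0.44, -0.32, 0, 0, 0, 0, 0, -0.67, -0.48, 0, 0, 0, 0, 0, -0.9, -0.63, 0, 0, 0, 0, 0, -1.13, -0.77, 0, 0, 0, 0, 0, -1.38, -0.89, 0, 0, 0, 0, 0, -1.63, -1.0, 0, 0, 0, 0, 0, -1.89, -1.09, 0, 0, 0, 0]
}}

```text
time: 12.6
ee_pos: [550.6, -45.9, 279.8]
tcp_rot: [0.002, 1.0, -0.003, 0.003]
contact_force: [2.1, -8.0, 14.2]
gripper_width: 0.108
```

```bash
python3 arc.py
```

```text
12.6 [-0.74  0.28  0.94  1.69 -0.23  1.28 -1.33] [550.6 -45.9 279.8] [ 2.12 -8.03 14.19] [-1.775 -0.137 -0.074] 0.108
r 184.0 th 1.254
1 -0.28 -0.03 | 2 -0.54 -0.09 | 3 -0.81 -0.14 | 4 -1.08 -0.17 | 5 -1.36 -0.18 | 6 -1.63 -0.17 | 7 -1.9 -0.15 | 8 -2.17 -0.12 |
```

>>> {"method": "apply_moves", "body": {
  "commands": [0, -0.2, -0.1, 0, 0, 0, 0, 0, -0.45, -0.15, 0, 0, 0, 0, 0, -0.72, -0.2, 0, 0, 0, 0, 0, -1.0, -0.23, 0, 0, 0, 0, 0, -1.28, -0.24, 0, 0, 0, 0, 0, -1.55, -0.23, 0, 0, 0, 0, 0, -1.8, -0.21, 0, 0, 0, 0, 0, -1.9, -0.2, 0, 0, 0, 0]
}}

```text
time: 13.4
ee_pos: [550.9, 34.5, 285.9]
tcp_rot: [0.0, 1.0, -0.001, 0.002]
contact_force: [6.0, -1.4, 3.9]
gripper_width: 0.107
```

```bash
python3 arc.py
```

```text
13.4 [-0.87  0.27  0.91  1.68 -0.22  1.3  -1.49] [550.9  34.5 285.9] [ 5.99 -1.44  3.92] [-0.474 -1.197 -0.071] 0.107
r 182.3 th 1.697
1 -0.27 0.05 | 2 -0.54 0.11 | 3 -0.8 0.18 | 4 -1.06 0.27 | 5 -1.31 0.38 | 6 -1.55 0.5 | 7 -1.79 0.63 | 8 -2.02 0.78 |
```

>>> {"method": "apply_moves", "body": {
  "commands": [0, -0.1, 0.02, 0, 0, 0, 0, 0, -0.2, 0.04, 0, 0, 0, 0, 0, -0.3, 0.06, 0, 0, 0, 0, 0, -0.4, 0.08, 0, 0, 0, 0, 0, -0.48, 0.1, 0, 0, 0, 0, 0, -0.48, 0.1, 0, 0, 0, 0, 0, -0.48, 0.1, 0, 0, 0, 0, 0, -0.48, 0.1, 0, 0, 0, 0]
}}

```text
time: 14.2
ee_pos: [551.2, 52.7, 282.0]
tcp_rot: [0.0, 1.0, -0.002, 0.002]
contact_force: [6.6, -0.5, 3.7]
gripper_width: 0.11
```

```bash
python3 arc.py
```

```text
14.2 [-0.89  0.28  0.91  1.68 -0.23  1.29 -1.52] [551.2  52.7 282. ] [ 6.62 -0.55  3.71] [-0.232 -1.206 -0.111] 0.11
r 181.8 th 1.8
1 -0.27 0.06 | 2 -0.52 0.15 | 3 -0.78 0.25 | 4 -1.02 0.37 | 5 -1.26 0.5 | 6 -1.5 0.64 | 7 -1.72 0.8 | 8 -1.93 0.97 |
```

>>> {"method": "apply_moves", "body": {
  "commands": [0, 0.06, -0.01, 0, 0, 0, 0, 0, 0.12, -0.02, 0, 0, 0, 0, 0, 0.18, -0.03, 0, 0, 0, 0, 0, 0.24, -0.05, 0, 0, 0, 0, 0, 0.3, -0.07, 0, 0, 0, 0, 0, 0.36, -0.08, 0, 0, 0, 0, 0, 0.42, -0.09, 0, 0, 0, 0, 0, 0.42, -0.09, 0, 0, 0, 0]
}}

```text
time: 15.0
ee_pos: [550.5, 35.6, 285.1]
tcp_rot: [0.0, 1.0, -0.002, 0.002]
contact_force: [5.8, -1.4, 1.2]
gripper_width: 0.109
```

```bash
python3 arc.py
```

```text
15.0 [-0.87  0.27  0.91  1.68 -0.22  1.3  -1.49] [550.5  35.6 285.1] [ 5.79 -1.38  1.15] [-0.12  -1.141 -0.05 ] 0.109
r 181.7 th 1.704
1 -0.27 0.04 | 2 -0.54 0.1 | 3 -0.8 0.17 | 4 -1.06 0.27 | 5 -1.31 0.37 | 6 -1.55 0.49 | 7 -1.79 0.63 | 8 -2.02 0.78 |
```

>>> {"method": "apply_moves", "body": {
  "commands": [0, 0.03, 0, 0, 0, 0, 0, 0, 0.06, -0.01, 0, 0, 0, 0, 0, 0.09, -0.01, 0, 0, 0, 0, 0, 0.12, -0.01, 0, 0, 0, 0, 0, 0.15, -0.02, 0, 0, 0, 0, 0, 0.15, -0.02, 0, 0, 0, 0, 0, 0.15, -0.02, 0, 0, 0, 0, 0, 0.15, -0.02, 0, 0, 0, 0]
}}

```text
time: 15.8
ee_pos: [550.2, 32.0, 285.6]
tcp_rot: [-0.001, 1.0, -0.001, 0.001]
contact_force: [4.7, 3.8, 0.0]
gripper_width: 0.104
```

```bash
python3 arc.py
```

```text
15.8 [-0.86  0.27  0.91  1.68 -0.23  1.3  -1.48] [550.2  32.  285.6] [4.66 3.76 0.  ] [ 0.895 -0.956 -0.05 ] 0.104
r 181.8 th 1.684
1 -0.27 0.03 | 2 -0.54 0.09 | 3 -0.8 0.16 | 4 -1.06 0.25 | 5 -1.31 0.35 | 6 -1.56 0.47 | 7 -1.8 0.6 | 8 -2.03 0.74 |
```

Force on the tool flipped to +3.8 N in y and the guard stopped, so the leg carries it. Now I release and rise.

>>> {"method": "apply_moves", "body": {
  "commands": [0, -0.04, 0, 0, 0, 0, 0, 0, -0.05, 0, 0, 0, 0, 14, 0, -0.05, 0, 0, 0, 0, 20, 0, -0.05, 0, 0, 0, 0, 28, 0, -0.05, 0, 0, 0, 0, 35, 0, -0.05, 0, 0, 0, 0, 35, 0, -0.05, -0.4, 0, 0, 0, 35, 0, -0.05, -1.2, 0, 0, 0, 35]
}}

```text
time: 16.6
ee_pos: [548.0, 32.6, 331.3]
tcp_rot: [0.001, 1.0, -0.002, -0.002]
contact_force: [-0.3, 0.2, -0.4]
gripper_width: 0.349
```

>>> {"method": "apply_moves", "body": {
  "commands": [0, 0, -0.8, 0, 0, 0, 35, 0, 0, -1.2, 0, 0, 0, 35, 0, 0.8, -1.2, 0, 0, 0, 50, 0, 1.6, -1.2, 0, 0, 0, 50, 0, 2.5, -1.2, 0, 0, 0, 50, 0, 3.4, -1.0, 0, 0, 0, 50, 0, 4.0, -0.5, 0, 0, 0, 50, 0, 4.5, 0, 0, 0, 0, 50]
}}

```text
time: 17.4
ee_pos: [548.5, -149.6, 332.3]
tcp_rot: [0.0, 1.0, -0.002, 0.0]
contact_force: [0.1, 1.1, 0.1]
gripper_width: 0.498
```

```bash
python3 - <<'E'
from h import *
s=sense();print(s["time"],s["q"].round(2),s["ee_pos"].round(1),s["ft_torque"].round(3))
c=[]
for n in ("wrist","scene"):
  cc=cal(n); im,d=snap(n,n+"6.png"); np.savez(n+"6.npz",im=im,d=d)
  v,u=np.mgrid[0:384,0:512]; P=px2w(n,np.c_[u.ravel(),v.ravel()],d.ravel(),c=cc)
  m=(d.ravel()>0)&(P[:,0]>500)&(P[:,0]<600)&(P[:,1]>-140)&(P[:,1]<-50)&(P[:,2]>105)&(P[:,2]<145)
  b=P[m].astype(np.float32); print(n,len(b)); 
  if len(b)>20: print(b.mean(0).round(1),np.percentile(b[:,2],[5,50,95]),cv2.minAreaRect(b[:,:2]))
  m=(d.ravel()>0)&(P[:,0]>440)&(P[:,0]<680)&(P[:,1]>-20)&(P[:,1]<70)&(P[:,2]>200)&(P[:,2]<340)
  g=P[m]; 
  if len(g)>20: print("guard slope dy/dz",np.polyfit(g[:,2],g[:,1],1),g[:,2].max())
  c.append(im[:,:,::-1])
c[1]=cv2.resize(c[1][110:300,150:340],(384,384),interpolation=3)
cv2.imwrite("pics/k6.png",cv2.resize(np.hstack(c),None,fx=.88,fy=.88))
E
```

```text
17.4 [-0.55  0.31  0.98  1.56 -0.26  1.41 -1.13] [ 548.5 -149.6  332.3] [-0.01   0.144 -0.027]
wrist 639Traceback (most recent call last):
  File "<stdin>", line 9, in <module>
cv2.error: OpenCV(4.12.0) /io/opencv/modules/imgproc/src/convhull.cpp:143: error: (-215:Assertion failed) total >= 0 && (depth == CV_32F || depth == CV_32S) in function 'convexHull'
```

```bash
python3 - <<'E'
from h import *
c=[]
for n in ("wrist","scene"):
  cc=cal(n); im,d=snap(n,n+"6.png"); np.savez(n+"6.npz",im=im,d=d)
  v,u=np.mgrid[0:384,0:512]; P=px2w(n,np.c_[u.ravel(),v.ravel()],d.ravel(),c=cc)
  m=(d.ravel()>0)&(P[:,0]>500)&(P[:,0]<600)&(P[:,1]>-140)&(P[:,1]<-50)&(P[:,2]>122)&(P[:,2]<145)
  b=P[m]; print(n,len(b)); 
  if len(b)>20: print(b.mean(0).round(1),np.percentile(b[:,2],[5,50,95]),cv2.minAreaRect(np.ascontiguousarray(b[:,:2],dtype=np.float32)))
  m=(d.ravel()>0)&(P[:,0]>440)&(P[:,0]<680)&(P[:,1]>-20)&(P[:,1]<70)&(P[:,2]>200)&(P[:,2]<340)
  g=P[m]; 
  if len(g)>20: print("guard slope dy/dz",np.polyfit(g[:,2],g[:,1],1),g[:,2].max())
  c.append(im[:,:,::-1])
c[1]=cv2.resize(c[1][110:300,150:340],(384,384),interpolation=3)
cv2.imwrite("pics/k6.png",cv2.resize(np.hstack(c),None,fx=.88,fy=.88))
E
```

```text
wrist 574
[550.  -94.9 131.4] [127.84139953 131.86360813 133.45466251] ((548.8143310546875, -94.10450744628906), (14.092927932739258, 56.06834030151367), 82.89148712158203)
guard slope dy/dz [ 0.11687577 -7.91975128] 311.21564047975977
scene 79
[555.6 -94.2 131.4] [122.9192825  132.37259189 136.37904171] ((551.8584594726562, -94.09227752685547), (10.83990478515625, 55.431541442871094), 82.7867431640625)
guard slope dy/dz [  0.16516369 -23.2459072 ] 334.6829050402222
```

View pics/k6.png

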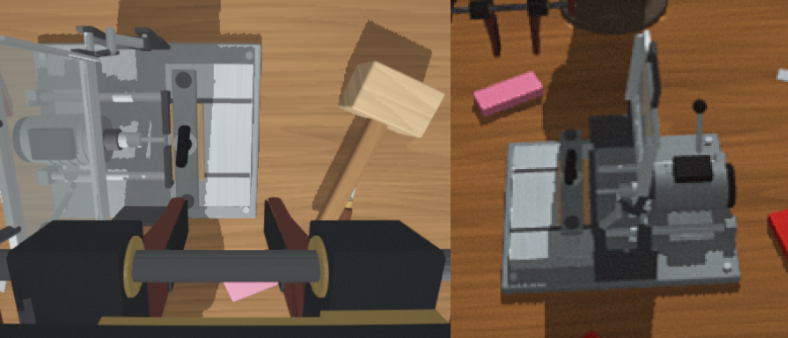

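Guard stands open on its leg, seen edge-on at right (640,100). Knob is black at wrist (183,145): centre (549,-94.5), long axis -7°. I turn the tool half round so joint 7 has room for clockwise turning.

>>> {"method": "apply_moves", "body": {
  "commands": [0, -0.2, 0, 0, 0, -1.4, 50, 0, -0.4, 0, 0, 0, -2.8, 50, 0, -0.7, 0, 0, 0, -4.2, 50, 0, -0.9, 0, 0, 0, -5.6, 50, 0, -1.1, 0, 0, 0, -7, 50, 0, -1.3, 0, 0, 0, -8.4, 50, 0, -1.38, 0, 0, 0, -9.8, 50, 0, -1.38, 0, 0, 0, -11.2, 50]
}}

```text
time: 18.35
ee_pos: [549.7, -90.0, 333.6]
tcp_rot: [0.0, 0.831, 0.556, 0.001]
contact_force: [0.3, 0.0, -0.4]
gripper_width: 0.499
```

>>> {"method": "apply_moves", "body": {
  "commands": [0, 0, 0, 0, 0, -1.4, 40, 0, 0, 0, 0, 0, -2.8, 40, 0, 0, 0, 0, 0, -4.2, 40, 0, 0, 0, 0, 0, -5.6, 40, 0, 0, 0, 0, 0, -7, 40, 0, 0, 0, 0, 0, -8.4, 40, 0, 0, 0, 0, 0, -9.8, 40, 0, 0, 0, 0, 0, -11.2, 40]
}}

```text
time: 19.15
ee_pos: [549.6, -90.9, 333.6]
tcp_rot: [0.001, 0.385, 0.923, 0.0]
contact_force: [0.8, 0.5, -0.1]
gripper_width: 0.402
```

```bash
python3 - <<'E'
from h import *
s=sense();print(s["time"],s["q"].round(2),s["ee_pos"].round(1)); print(cmd([549,-94.5,220],1.447))
E
```

```text
19.15 [-0.37  0.21  0.55  1.57 -0.11  1.39  0.97] [549.6 -90.9 333.6]
[array([-0.052, -0.077,  2.841]), array([ 0.007,  0.01 , -6.372])]
```

>>> {"method": "apply_moves", "body": {
  "commands": [0, -0.02, 0.3, 0, 0, -1.4, 40, 0, -0.04, 0.8, 0, 0, -2.8, 40, -0.03, -0.06, 1.3, 0, 0, -4.2, 40, -0.05, -0.08, 1.8, 0, 0, -5.6, 40, -0.05, -0.08, 2.3, 0, 0, -6.37, 40, -0.05, -0.08, 2.84, 0, 0, -6.37, 40, -0.05, -0.08, 2.84, 0, 0, -6.37, 40, -0.05, -0.08, 2.84, 0, 0, -6.37, 40]
}}

```text
time: 19.95
ee_pos: [548.7, -95.2, 219.9]
tcp_rot: [0.0, 0.065, 0.998, -0.0]
contact_force: [-0.7, 0.8, 0.2]
gripper_width: 0.399
```

```bash
python3 - <<'E'
from h import *
s=sense();print(s["time"],s["q"].round(2),s["ee_pos"].round(1),s["ft_torque"].round(3)); print(cmd([549,-94.5,88],1.447))
c=cal("wrist"); im,d=snap("wrist","w7.png")
v,u=np.mgrid[0:384,0:512]; P=px2w("wrist",np.c_[u.ravel(),v.ravel()],d.ravel(),c=c)
for lo,hi in ((120,140),(85,100)):
  m=(d.ravel()>0)&(P[:,0]>500)&(P[:,0]<600)&(P[:,1]>-125)&(P[:,1]<-65)&(P[:,2]>lo)&(P[:,2]<hi)
  b=P[m]; print(len(b),np.percentile(b[:,2],[5,50,95]) if len(b) else "",cv2.minAreaRect(np.ascontiguousarray(b[:,:2],dtype=np.float32)) if len(b)>5 else "")
f=P[(d.ravel()>0)&(abs(P[:,0]-549)<15)&(abs(P[:,1]+94.5)<40)&(P[:,2]>140)]; print("finger z",np.percentile(f[:,2],[0,1,5]) if len(f) else "")
E
```

```text
19.95 [-0.27  0.28  0.44  1.74 -0.13  1.15  1.65] [548.7 -95.2 219.9] [-0.006  0.035 -0.064]
[array([-0.004,  0.018,  3.298]), array([ 0.   ,  0.004, -0.069])]
1008 [128.82361624 131.99822557 133.41069158] ((547.7185668945312, -93.91507720947266), (13.773919105529785, 55.249427795410156), 82.7798843383789)
2436 [91.91599952 93.6095259  97.91484944] ((549.9219970703125, -93.92283630371094), (34.090484619140625, 100.15931701660156), 89.29924011230469)
finger z [253.59976585 255.95918465 262.0909691 ]
```

>>> {"method": "apply_moves", "body": {
  "commands": [0.01, 0.02, 0.5, 0, 0, 0, 40, 0.01, 0.02, 1, 0, 0, 0, 40, 0.01, 0.02, 1.5, 0, 0, 0, 40, 0.01, 0.02, 2, 0, 0, 0, 40, 0.01, 0.02, 2.4, 0, 0, 0, 40, 0.01, 0.02, 2.8, 0, 0, 0, 40, 0.01, 0.02, 3.05, 0, 0, 0, 40, 0.01, 0.02, 3.2, 0, 0, 0, 40],
  "newtons": 15
}}

```text
time: 20.8
ee_pos: [548.4, -94.9, 91.2]
tcp_rot: [0.0, 0.066, 0.998, 0.0]
contact_force: [0.6, -0.2, 0.7]
gripper_width: 0.4
```

```bash
cat > f.py <<'E'
from h import *
s=sense();p,r=Rt();a=r.as_matrix()[:,1]
print(round(s["time"],2),"q7",s["q"].round(2)[-1],s["ee_pos"].round(1),"F",s["contact_force"].round(2),"T",s["ft_torque"].round(3),"w",round(s["gripper_width"],3),"yaw",round(float(np.arctan2(a[1],a[0])),4))
E
python3 f.py
```

```text
20.8 q7 1.72 [548.4 -94.9  91.2] F [ 0.6  -0.25  0.73] T [0.037 0.019 0.024] w 0.4 yaw 1.4393
```

>>> {"method": "apply_moves", "body": {
  "commands": [0, 0.01, 0.05, 0, 0, 0, 36, 0, 0.01, 0.05, 0, 0, 0, 30, 0, 0.01, 0.05, 0, 0, 0, 25, 0, 0.01, 0.05, 0, 0, 0, 20, 0, 0.01, 0.05, 0, 0, 0, 16, 0, 0.01, 0.05, 0, 0, 0, 12, 0, 0.01, 0.05, 0, 0, 0, 8, 0, 0.01, 0.05, 0, 0, 0, 8],
  "newtons": 20
}}

```text
time: 21.6
ee_pos: [548.4, -93.7, 89.4]
tcp_rot: [0.0, 0.065, 0.998, 0.001]
contact_force: [0.2, 5.3, 4.7]
gripper_width: 0.154
```

```bash
python3 f.py;python3 f.py
```

```text
21.6 q7 1.72 [548.4 -93.7  89.4] F [0.15 5.35 4.75] T [1.264 0.022 0.079] w 0.154 yaw 1.44
21.6 q7 1.72 [548.4 -93.7  89.4] F [0.15 5.35 4.75] T [1.264 0.022 0.079] w 0.154 yaw 1.44
```

Knob gripped at 13.6 mm. Now I turn clockwise by feel, with a small first step to read the free drag.

>>> {"method": "apply_moves", "body": {
  "commands": [0, 0.01, 0, 0, 0, 0, 8, 0, 0.02, 0, 0, 0, 0.1, 8, 0, 0.02, 0, 0, 0, 0.2, 8, 0, 0.02, 0, 0, 0, 0.3, 8, 0, 0.02, 0, 0, 0, 0.4, 8, 0, 0.02, 0, 0, 0, 0.5, 8, 0, 0.02, 0, 0, 0, 0.6, 8, 0, 0.02, 0, 0, 0, 0.7, 8]
}}

```text
time: 22.4
ee_pos: [548.4, -93.6, 89.4]
tcp_rot: [0.0, 0.102, 0.995, 0.0]
contact_force: [-1.8, 3.3, 5.1]
gripper_width: 0.158
```

```bash
cat > g.py <<'E'
from h import *
import sys
T=[];Y=[]
for i in range(int(sys.argv[1])+1):
  s=sense();p,r=Rt();a=r.as_matrix()[:,1];T.append(s["ft_torque"][2]);Y.append(np.arctan2(a[1],a[0]))
  if i<int(sys.argv[1]): optics.get_image("side")
print(round(s["time"],2),"q7",s["q"].round(3)[-1],s["ee_pos"].round(1),"F",s["contact_force"].round(1),"T",np.round(T,3),"mean",np.mean(T).round(3),"w",round(s["gripper_width"],3),"yaw",np.round(Y,3)[[0,-1]])
E
python3 g.py 4
```

```text
22.6 q7 1.655 [548.4 -93.6  89.4] F [-1.6  3.3  6. ] T [0.145 0.191 0.17  0.089 0.159] mean 0.151 w 0.154 yaw [1.366 1.366]
```

>>> {"method": "apply_moves", "body": {
  "commands": [0, 0, 0, 0, 0, 0.12, 8, 0, 0, 0, 0, 0, 0.24, 8, 0, 0, 0, 0, 0, 0.36, 8, 0, 0, 0, 0, 0, 0.48, 8, 0, 0, 0, 0, 0, 0.6, 8, 0, 0, 0, 0, 0, 0.72, 8, 0, 0, 0, 0, 0, 0.84, 8, 0, 0, 0, 0, 0, 0.95, 8]
}}

```text
time: 23.4
ee_pos: [548.4, -93.6, 89.4]
tcp_rot: [0.0, 0.152, 0.988, 0.0]
contact_force: [0.0, 3.7, 4.6]
gripper_width: 0.161
```

```bash
python3 g.py 4
```

```text
23.6 q7 1.568 [548.4 -93.6  89.4] F [-1.2  4.   6.1] T [0.177 0.169 0.126 0.131 0.088] mean 0.138 w 0.156 yaw [1.266 1.267]
```

>>> {"method": "apply_moves", "body": {
  "commands": [0, 0, 0, 0, 0, 0.12, 8, 0, 0, 0, 0, 0, 0.24, 8, 0, 0, 0, 0, 0, 0.36, 8, 0, 0, 0, 0, 0, 0.48, 8, 0, 0, 0, 0, 0, 0.6, 8, 0, 0, 0, 0, 0, 0.72, 8, 0, 0, 0, 0, 0, 0.84, 8, 0, 0, 0, 0, 0, 0.95, 8]
}}

```text
time: 24.4
ee_pos: [548.4, -93.5, 89.4]
tcp_rot: [0.0, 0.201, 0.98, 0.0]
contact_force: [-1.0, 3.9, 5.3]
gripper_width: 0.156
```

```bash
python3 g.py 4
```

```text
24.6 q7 1.482 [548.5 -93.5  89.4] F [-0.3  3.1  5.4] T [0.222 0.174 0.186 0.168 0.157] mean 0.181 w 0.158 yaw [1.167 1.167]
```

>>> {"method": "apply_moves", "body": {
  "commands": [0, 0, 0, 0, 0, 0.1, 8, 0, 0, 0, 0, 0, 0.2, 8, 0, 0, 0, 0, 0, 0.3, 8, 0, 0, 0, 0, 0, 0.4, 8, 0, 0, 0, 0, 0, 0.5, 8, 0, 0, 0, 0, 0, 0.6, 8, 0, 0, 0, 0, 0, 0.7, 8, 0, 0, 0, 0, 0, 0.7, 8]
}}

```text
time: 25.4
ee_pos: [548.5, -93.5, 89.4]
tcp_rot: [0.0, 0.236, 0.972, 0.0]
contact_force: [-0.6, 4.4, 5.6]
gripper_width: 0.158
```

```bash
python3 g.py 5
```

```text
25.65 q7 1.419 [548.4 -93.5  89.4] F [0.5 4.3 5.9] T [0.288 0.197 0.276 0.267 0.289 0.226] mean 0.257 w 0.158 yaw [1.094 1.094]
```

Torque climbs at about 1 N m/rad over a free drag of ≈0.145, so the foot bears. One more small step should land mid-window.

>>> {"method": "apply_moves", "body": {
  "commands": [0, 0, 0, 0, 0, 0.1, 8, 0, 0, 0, 0, 0, 0.2, 8, 0, 0, 0, 0, 0, 0.3, 8, 0, 0, 0, 0, 0, 0.4, 8, 0, 0, 0, 0, 0, 0.4, 8, 0, 0, 0, 0, 0, 0.4, 8, 0, 0, 0, 0, 0, 0.4, 8, 0, 0, 0, 0, 0, 0.4, 8]
}}

```text
time: 26.45
ee_pos: [548.5, -93.5, 89.4]
tcp_rot: [0.0, 0.256, 0.967, 0.0]
contact_force: [-0.5, 3.5, 6.0]
gripper_width: 0.158
```

```bash
python3 g.py 8
```

```text
26.85 q7 1.383 [548.5 -93.5  89.4] F [-0.   4.1  5.8] T [0.312 0.323 0.324 0.298 0.304 0.33  0.297 0.288 0.275] mean 0.306 w 0.156 yaw [1.053 1.053]
```

Effort is now ≈0.16 N m above free drag, which is firm. Release and retreat straight up.

>>> {"method": "apply_moves", "body": {
  "commands": [0, 0, 0, 0, 0, 0, 18, 0, 0, 0, 0, 0, 0, 22, 0, 0, 0, 0, 0, 0, 28, 0, 0, 0, 0, 0, 0, 35, 0, 0, 0, 0, 0, 0, 40, 0, 0, -0.5, 0, 0, 0, 40, 0, 0, -1.2, 0, 0, 0, 40, 0, 0, -2.0, 0, 0, 0, 40]
}}

```text
time: 27.65
ee_pos: [547.2, -94.1, 169.1]
tcp_rot: [-0.001, 0.257, 0.966, -0.0]
contact_force: [1.2, 0.5, -0.3]
gripper_width: 0.402
```

>>> {"method": "apply_moves", "body": {
  "commands": [0, 0, -1, 0, 0, 0, 40, 0, 0, -2, 0, 0, 0, 40, 0, 0, -3, 0, 0, 0, 40, 0, 0, -3.5, 0, 0, 0, 40, 0, 0, -3.5, 0, 0, 0, 40, 0, 0, -3.5, 0, 0, 0, 40, 0, 0, -3.5, 0, 0, 0, 40, 0, 0, -3.5, 0, 0, 0, 40]
}}

```text
time: 28.45
ee_pos: [547.4, -93.8, 307.6]
tcp_rot: [-0.001, 0.257, 0.966, -0.0]
contact_force: [0.1, -0.0, 0.7]
gripper_width: 0.399
```

```bash
python3 - <<'E'
from h import *
print(sense()["ee_pos"],sense()["contact_force"],sense()["time"])
c=[]
for n in ("wrist","side"):
  cc=cal(n); im,d=snap(n,n+"8.png")
  v,u=np.mgrid[0:384,0:512]; P=px2w(n,np.c_[u.ravel(),v.ravel()],d.ravel(),c=cc)
  m=(d.ravel()>0)&(P[:,0]>500)&(P[:,0]<600)&(P[:,1]>-140)&(P[:,1]<-50)&(P[:,2]>120)&(P[:,2]<140)
  if m.sum()>20: print(n,cv2.minAreaRect(np.ascontiguousarray(P[m][:,:2],dtype=np.float32)))
  g=P[(d.ravel()>0)&(P[:,0]>440)&(P[:,0]<680)&(P[:,1]>-20)&(P[:,1]<70)&(P[:,2]>200)&(P[:,2]<300)]
  print("guard",len(g),g.mean(0) if len(g) else "")
  c.append(im[:,:,::-1])
cv2.imwrite("pics/k8.png",cv2.resize(np.hstack(c),None,fx=.78,fy=.78))
E
```

```text
[547.4012905  -93.76758864 307.56396672] [ 0.08992858 -0.03425195  0.66969314] 28.45
wrist ((547.564453125, -93.47544860839844), (13.652727127075195, 54.51265335083008), 61.816837310791016)
guard 20324 [553.2877773   22.7395372  259.09670692]
side ((548.0765991210938, -93.17911529541016), (15.535689353942871, 54.96722412109375), 61.29890060424805)
guard 2209 [527.31846318  22.92680583 246.35614749]
```

View pics/k8.png

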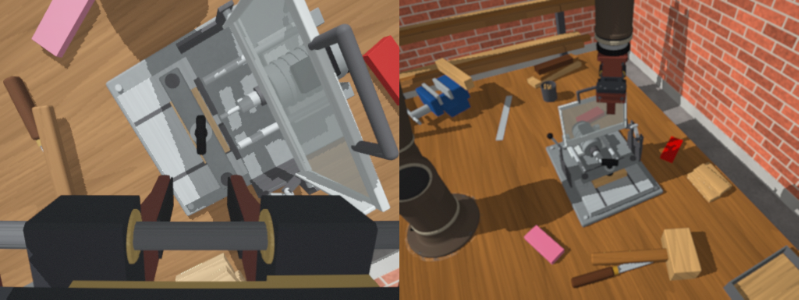

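The guard stands open at right in the wrist view. The knob, at (200,133), has turned ~21°. The rail lies under the bridge, and the mallet and chisel are where they were. The tool is clear, so I hand in.

```bash
python3 -c "
from station import arm; print(arm.hand_in())"
```

```text
the job is handed in; nothing more can be done
None
```

The guard is propped open on its leg, the rail is clamped firmly, and the job is handed in at about 29 s of the 72 s allowed.

- **Guard:** I swung it up by the wire handle to about 1.80 rad and let it down slowly until the leg took the load. The force on the tool reversed at about 1.68–1.70 rad, and only then did I let go. The final pictures show it standing open by itself.
- **Clamp:** I turned the knob about 0.38 rad clockwise. The free drag read about 0.145 N m, and the effort ended at 0.306 N m, about 0.16 above the drag. That is inside the firm range of 0.1–0.2 and well below the 0.28 that bruises the wood.
- **Slips on the way:** My first two grips on the handle closed without holding it. The fingertips sit about 20 mm behind where the robot reports the tool point, so I went lower and allowed for that at the knob as well. The guard stayed shut during those misses.
- **Last checks:** The camera puts the knob's turn at about 21–22°, which agrees with the tool's turn. The gripper touches nothing, and the mallet and chisel look undisturbed. I checked the rail's place and the dowel pot only by eye, with no measurement.

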